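# Pack the flask in the spring clamp with spacer plates until it is snug

## Task

The round flask in the spring clamp is too low for the pressure foot to bear on it. Lay spacer plates on top of it one at a time, sliding each in under the middle of the foot, square and right up to the back stop, and go on until a plate has to be pushed in against the spring and the packing sits snug. Leave the plates you do not need flat on the bench, and do not disturb the other things.

Things in the scene. Friction and masses are not known exactly. Their poses are not given: they have to be found in the camera images.
- clamp: Spring clamp for flasks, fixed to the bench: grey base 156 (x) x 176 (y) x 12 mm, two 20 mm columns at y = +-72 mm, crosshead across their tops, sprung foot beneath it, stop at the back. Origin: centre of the base, at bench height; x runs from the open front (facing the robot) to the back, z up. Loose packing slides in with about 1 N; the plate that fills it needs 4 to 20 N, most at the lip; one more will not go in.
- flask_axis (a point): Point on the clamp's base, 12 mm over the bench, on the axis of the round brass flask (110 mm across, flat top, fast) that stands in the clamp. The flask's top is 60, 68 or 76 mm over the bench. A plate laid on it stays by itself once its centre is less than 44 mm in front of this axis. Two more such flasks stand to the left, not to be used.
- crosshead (a point): Middle of the front face of the crosshead beam (38 x 176 x 22 mm, its middle 119 mm over the bench; nuts and pins on it to 147 mm), 19 mm in front of the clamp's origin. A flat foot hangs beneath it, 22 mm before to 25 mm behind the origin, 100 mm wide, with a 22 degree turned-up lip out to 41 mm before it. One, two or three plates fill the gap below; the last lifts the foot about 3.5 mm (6 at most).
- stop (a point): Top middle of the front face of the upright steel stop at the clamp's back (60 mm wide, 100 mm high), 57 mm behind the origin. A plate pushed up to it has its centre 2 mm behind the clamp's origin and its near end 53 mm in front of the origin. It keeps the plates below in place while another is slid over them.
- plate1_c (a point): Spacer plate, aluminium, 110 long x 56 wide x 8 mm thick, both ends rounded (4 mm), 0.10 to 0.17 kg; starts flat on the bench to the right of the clamp, two plaster casts among the four plates. All four are alike. The point is its centre, 4 mm over its underside; x along its length, y across, z up; either end may go first.
- plate2_c (a point): Spacer plate, aluminium, 110 long x 56 wide x 8 mm thick, both ends rounded (4 mm), 0.10 to 0.17 kg; starts flat on the bench to the right of the clamp, two plaster casts among the four plates. All four are alike. The point is its centre, 4 mm over its underside; x along its length, y across, z up; either end may go first.
- plate3_c (a point): Spacer plate, aluminium, 110 long x 56 wide x 8 mm thick, both ends rounded (4 mm), 0.10 to 0.17 kg; starts flat on the bench to the right of the clamp, two plaster casts among the four plates. All four are alike. The point is its centre, 4 mm over its underside; x along its length, y across, z up; either end may go first.
- plate4_c (a point): Spacer plate, aluminium, 110 long x 56 wide x 8 mm thick, both ends rounded (4 mm), 0.10 to 0.17 kg; starts flat on the bench to the right of the clamp, two plaster casts among the four plates. All four are alike. The point is its centre, 4 mm over its underside; x along its length, y across, z up; either end may go first.
- cast_upper: Bystander, loose: plaster cast on a 62 x 66 mm base, 36 mm high. Origin under its middle.
- cast_lower: Bystander, loose: second plaster cast, like the first. Origin under its middle.
- bowl: Bystander, loose: rubber mixing bowl, 110 mm across, 65 mm high. Origin under its middle.
- spatula: Bystander, loose: plaster spatula, wooden handle and narrow steel blade, 210 mm long. Origin under its middle.
- brush: Bystander, loose: brush, 170 mm long. Origin under its middle.
Things that resemble listed ones, but are neither listed nor needed, are in the scene too. Leave any blue or yellow look-alike of the part that bears plate2_c alone.

How it is judged:
On the way:
1. a first spacer plate is pushed home under the foot while no other plate is on the flask ((((x of plate1_c in the frame of clamp between -0.008 and 0.008 m and y of plate1_c in the frame of clamp between -0.015 and 0.015 m and angle between the x axis of plate1_c and the x axis of clamp, either way round below 0.15 rad and z of plate1_c in the frame of clamp between 0.055 and 0.09 m) and horizontal distance between each of plate2_c, plate3_c, plate4_c and clamp above 0.11 m) or ((x of plate2_c in the frame of clamp between -0.008 and 0.008 m and y of plate2_c in the frame of clamp between -0.015 and 0.015 m and angle between the x axis of plate2_c and the x axis of clamp, either way round below 0.15 rad and z of plate2_c in the frame of clamp between 0.055 and 0.09 m) and horizontal distance between each of plate1_c, plate3_c, plate4_c and clamp above 0.11 m) or ((x of plate3_c in the frame of clamp between -0.008 and 0.008 m and y of plate3_c in the frame of clamp between -0.015 and 0.015 m and angle between the x axis of plate3_c and the x axis of clamp, either way round below 0.15 rad and z of plate3_c in the frame of clamp between 0.055 and 0.09 m) and horizontal distance between each of plate1_c, plate2_c, plate4_c and clamp above 0.11 m) or ((x of plate4_c in the frame of clamp between -0.008 and 0.008 m and y of plate4_c in the frame of clamp between -0.015 and 0.015 m and angle between the x axis of plate4_c and the x axis of clamp, either way round below 0.15 rad and z of plate4_c in the frame of clamp between 0.055 and 0.09 m) and horizontal distance between each of plate1_c, plate2_c, plate3_c and clamp above 0.11 m))), for 0.2 s.
At the end, for the whole second after the job is handed in: The foot bears on the packing with over 4 N; each plate in the clamp lies on the flask within 8 mm of the origin in x (at the back stop), 15 mm sideways and 0.15 rad of square; every other plate is flat on the bench, its centre over 110 mm from the clamp's (contact force between clamp and anything else above 4 N and ((x of plate1_c in the frame of clamp between -0.008 and 0.008 m and y of plate1_c in the frame of clamp between -0.015 and 0.015 m and angle between the x axis of plate1_c and the x axis of clamp, either way round below 0.15 rad and z of plate1_c in the frame of clamp between 0.055 and 0.09 m) or (horizontal distance between plate1_c and clamp above 0.11 m and height (world z) of plate1_c below 0.012 m)) and ((x of plate2_c in the frame of clamp between -0.008 and 0.008 m and y of plate2_c in the frame of clamp between -0.015 and 0.015 m and angle between the x axis of plate2_c and the x axis of clamp, either way round below 0.15 rad and z of plate2_c in the frame of clamp between 0.055 and 0.09 m) or (horizontal distance between plate2_c and clamp above 0.11 m and height (world z) of plate2_c below 0.012 m)) and ((x of plate3_c in the frame of clamp between -0.008 and 0.008 m and y of plate3_c in the frame of clamp between -0.015 and 0.015 m and angle between the x axis of plate3_c and the x axis of clamp, either way round below 0.15 rad and z of plate3_c in the frame of clamp between 0.055 and 0.09 m) or (horizontal distance between plate3_c and clamp above 0.11 m and height (world z) of plate3_c below 0.012 m)) and ((x of plate4_c in the frame of clamp between -0.008 and 0.008 m and y of plate4_c in the frame of clamp between -0.015 and 0.015 m and angle between the x axis of plate4_c and the x axis of clamp, either way round below 0.15 rad and z of plate4_c in the frame of clamp between 0.055 and 0.09 m) or (horizontal distance between plate4_c and clamp above 0.11 m and height (world z) of plate4_c below 0.012 m))); the robot touches nothing.
It fails at once if two plates part-way in at once (they go in one at a time) (((x of plate2_c in the frame of clamp between -0.075 and -0.02 m and y of plate2_c in the frame of clamp between -0.06 and 0.06 m and z of plate2_c in the frame of clamp between 0.055 and 0.1 m) and (x of plate1_c in the frame of clamp between -0.075 and -0.02 m and y of plate1_c in the frame of clamp between -0.06 and 0.06 m and z of plate1_c in the frame of clamp between 0.055 and 0.1 m)) or ((x of plate3_c in the frame of clamp between -0.075 and -0.02 m and y of plate3_c in the frame of clamp between -0.06 and 0.06 m and z of plate3_c in the frame of clamp between 0.055 and 0.1 m) and (x of plate1_c in the frame of clamp between -0.075 and -0.02 m and y of plate1_c in the frame of clamp between -0.06 and 0.06 m and z of plate1_c in the frame of clamp between 0.055 and 0.1 m)) or ((x of plate3_c in the frame of clamp between -0.075 and -0.02 m and y of plate3_c in the frame of clamp between -0.06 and 0.06 m and z of plate3_c in the frame of clamp between 0.055 and 0.1 m) and (x of plate2_c in the frame of clamp between -0.075 and -0.02 m and y of plate2_c in the frame of clamp between -0.06 and 0.06 m and z of plate2_c in the frame of clamp between 0.055 and 0.1 m)) or ((x of plate4_c in the frame of clamp between -0.075 and -0.02 m and y of plate4_c in the frame of clamp between -0.06 and 0.06 m and z of plate4_c in the frame of clamp between 0.055 and 0.1 m) and (x of plate1_c in the frame of clamp between -0.075 and -0.02 m and y of plate1_c in the frame of clamp between -0.06 and 0.06 m and z of plate1_c in the frame of clamp between 0.055 and 0.1 m)) or ((x of plate4_c in the frame of clamp between -0.075 and -0.02 m and y of plate4_c in the frame of clamp between -0.06 and 0.06 m and z of plate4_c in the frame of clamp between 0.055 and 0.1 m) and (x of plate2_c in the frame of clamp between -0.075 and -0.02 m and y of plate2_c in the frame of clamp between -0.06 and 0.06 m and z of plate2_c in the frame of clamp between 0.055 and 0.1 m)) or ((x of plate4_c in the frame of clamp between -0.075 and -0.02 m and y of plate4_c in the frame of clamp between -0.06 and 0.06 m and z of plate4_c in the frame of clamp between 0.055 and 0.1 m) and (x of plate3_c in the frame of clamp between -0.075 and -0.02 m and y of plate3_c in the frame of clamp between -0.06 and 0.06 m and z of plate3_c in the frame of clamp between 0.055 and 0.1 m))).
It fails at once if a bystander (cast, bowl, spatula or brush) is moved more than 40 mm (distance of any of cast_upper, cast_lower, bowl, spatula, brush from where it was at the start of the episode above 0.04 m).
It also fails if it takes over 72 s, if anything falls off the work surface, if the arm or the gripper's body presses on something with over 40 N, if the wrist force passes 120 N, or if a joint passes its speed limit or range.

## Robot

A 7-joint arm with a two-finger parallel gripper is mounted at the origin on the work surface. World frame = base frame: x ahead of the robot, y to its left, z up, the work surface at z = 0. Lengths are in m, angles in rad, forces in N, time in s.
With the tool pointing down it reaches from about 0.425 to 0.875 m from the base axis. Payload 4.7 kg.
Tool frame: the origin (TCP) lies at the very end of the fingers, on their centre line; the grasp point (between the pads) lies 19 mm behind it; z points along the fingers, y is the line along which they close (so a half turn about z gives the same grasp; the last joint's range is limited). The gripper opens to 87 mm and grips with 3 to 60 N. Pads are 19 mm wide; open, the fingers measure 117 mm over their backs; the gripper's body (75 mm by 190 mm) begins 51 mm behind the grasp point.
Start: joints at [1.21, 0.321, -0.07, 1.45, 0.023, 1.371, -0.057], TCP at [0.238, -0.605, 0.223] pointing down, gripper open.
Joint ranges: [-2.86, 2.86], [-0.3, 2.09], [-1.38, 1.24], [0.06, 2.45], [-1.56, 4.7], [0.09, 2.05], [-2.69, 2.69]. Speed limits (rad/s): [2.57, 2.57, 3.14, 3.14, 3.14, 3.14, 3.14].

## Interface

Orientations are given as a rotation vector (axis times angle).
In Python, from bench import ctrl, get_image, job gives the robot as it stands.
- The arm moves only by the shell command python3 -m crank 'ROWS' [FORCE]. ROWS is JSON, a list that holds one entry, the list of rows, each a list of 5 numbers: the shift along the tool's x, y, z in mm, then the turn about the tool's z in rad, then the closure, from -1 (fully open) to 1 (shut), so that 0 is half open. A call has 1 to 10 rows; each row shifts and turns the commanded pose from where the row before left it, along the tool's axes as they then stand; what a row does not reach is not made up. A row lasts 1/12 s, in which the tool goes at most 41.7 mm and 7.16 degrees, less where a joint would pass 70% of its speed; a pose out of reach is approached as far as the arm can. A call with a gripper value outside its range is refused whole. The fingers move at their own pace and stop on an object; FORCE is the grip in N (left out, the last holds). Time passes only in rows, so rows that do not move let the fingers close. It gives the time, the measured TCP pose, the force, the opening and the grip force at its end, in the units of the state.
- ctrl.get_state(): the state, without advancing time (a new reading comes with each control period).
- get_image(name): name is "side" or "top" or "wrist"; returns a dict with "pixels" (384x512x3 uint8, red, green, blue), "fx", "fy", "cx", "cy" (pixels), "k1" (the pictures are not rectified: a ray, as slopes to the right and down, at radius r is drawn at 1 + k1 r^2 times it, then the intrinsics apply), "T" (4x4, takes a point from camera to world coordinates); the wrist camera has in their place "T_tool_cam" (4x4, takes a point from camera to tool coordinates, whose origin is the TCP and whose axes are the flange's). Camera axes: x right, y down, z forward; pixel columns grow to the right and rows downward; lengths in m; the calibration is good to about 2 mm. A picture is of the moment at which its call begins: read the wrist's pose just before it. There is no depth.
- job.close_job(): hands the job in; it is judged then, once.
The state is a dict: "time": time; "joint_positions": joint angles; "qd": joint speeds; "joint_torque": joint torques, N m; "position": TCP position; "tool_rot": TCP orientation; "ft_force": force on the tool from outside, world axes, zero at the start; "torque": the same for the moment, N m; "grip_width": opening from 0.0 (shut) to 1.0 (fully open); "grip_force": force on a finger pad.
Only numpy, scipy, OpenCV 4.12 (cv2) and the standard library are available. Lean on these libraries where they do the work, as an engineer would, in place of code of your own. Each camera call takes 0.05 s, during which the arm holds its last target. There are 200 camera calls.

## Working session

There is one attempt and no reset: what is moved stays moved. The work goes in short steps, Python scripts to look and compute and a shell command to move; the robot and the scene stay as the last step left them, time stands still between calls to the robot, and variables do not carry over. Pictures are saved under pics/ and viewed, at most 10 in all, crops included, and the job is handed in when it is done.

```bash
ls; mkdir -p pics; cat > h.py <<'E'
import numpy as np, cv2
from scipy.spatial.transform import Rotation as R
from bench import ctrl, get_image
def shot(name):
    s=ctrl.get_state(); im=get_image(name)
    if name=='wrist':
        T=np.eye(4); T[:3,:3]=R.from_rotvec(s['tool_rot']).as_matrix(); T[:3,3]=s['position']
        im['T']=T@np.array(im['T_tool_cam'])
    im['T']=np.array(im['T']); return im
def save(im,fn): cv2.imwrite(fn,np.ascontiguousarray(im['pixels'][:,:,::-1]))
def ray(im,uv):
    x=(uv[0]-im['cx'])/im['fx'];y=(uv[1]-im['cy'])/im['fy'];a,b=x,y
    for _ in range(10):
        k=1+im['k1']*(a*a+b*b);a,b=x/k,y/k
    return im['T'][:3,3],im['T'][:3,:3]@np.array([a,b,1.])
def onz(im,uv,z):
    o,d=ray(im,uv);return o+d*(z-o[2])/d[2]
def proj(im,p):
    q=np.linalg.inv(im['T'])@np.append(p,1);a,b=q[0]/q[2],q[1]/q[2];k=1+im['k1']*(a*a+b*b)
    return np.array([im['fx']*a*k+im['cx'],im['fy']*b*k+im['cy']])
E
python3 - <<'E'
from h import *
for n in('top','side'):
    im=shot(n);save(im,f'pics/{n}0.png');np.save(f'{n}0.npy',im,allow_pickle=True);print(n,im['T'].round(3).tolist(),im['fx'],im['k1'])
s=ctrl.get_state();print({k:np.round(v,3).tolist() for k,v in s.items()})
E
```

```text
pics
top [[-0.023, -0.991, 0.13, 0.358], [-1.0, 0.02, -0.024, -0.01], [0.021, -0.13, -0.991, 1.172], [0.0, 0.0, 0.0, 1.0]] 395.63508080448537 -0.035134351135942335
side [[-0.768, -0.414, 0.488, -0.129], [-0.64, 0.476, -0.603, 0.757], [0.017, -0.776, -0.631, 0.877], [0.0, 0.0, 0.0, 1.0]] 385.74992361099703 0.01449009163116826
{'time': 0.1, 'joint_positions': [1.21, 0.322, -0.07, 1.452, 0.023, 1.371, -0.057], 'qd': [-0.0, -0.003, -0.001, -0.002, 0.001, -0.0, -0.0], 'joint_torque': [0.0, -49.257, -0.406, -31.34, -0.064, 0.039, 0.0], 'position': [0.238, -0.604, 0.222], 'tool_rot': [-3.085, -0.585, 0.001], 'ft_force': [-0.279, 0.207, -0.386], 'torque': [0.017, -0.008, -0.001], 'grip_force': 0.0, 'grip_width': 0.997}
```

View pics/top0.png

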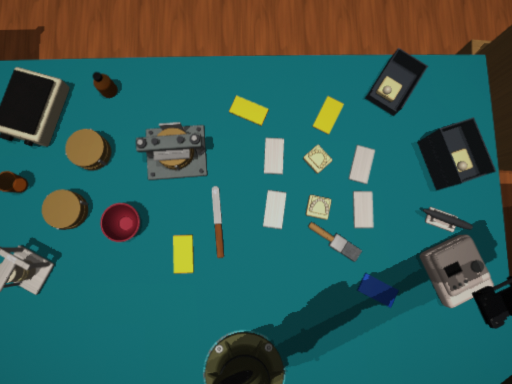

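View pics/side0.png

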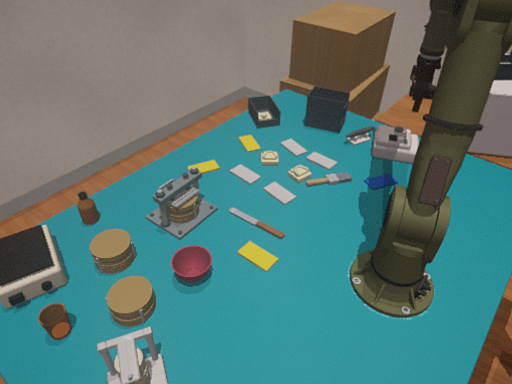

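The top view shows white plates at about (274,156), (275,209), (362,164) and (363,209). The clamp is at (175,152) with its stop at the upper edge (172,125). Yellow and blue plates are look-alikes, and the casts are at (318,158) and (318,206). Next I'll measure them.

```bash
python3 - <<'E'
from h import *
im=np.load('top0.npy',allow_pickle=True).item()
hsv=cv2.cvtColor(im['pixels'],cv2.COLOR_RGB2HSV)
m=cv2.inRange(hsv,(0,0,150),(179,45,255))
for c in cv2.findContours(m,cv2.RETR_EXTERNAL,cv2.CHAIN_APPROX_NONE)[0]:
    if 400<cv2.contourArea(c)<1200:
        p=np.array([onz(im,q[0],.008)[:2] for q in c],np.float32);r=cv2.minAreaRect(p*1000)
        b=cv2.boxPoints(r);e=b[1]-b[0] if np.linalg.norm(b[1]-b[0])>np.linalg.norm(b[2]-b[1]) else b[2]-b[1]
        a=np.degrees(np.arctan2(e[1],e[0]));a=(a+90)%180-90
        print('plate',c.mean(0)[0].round(),np.round(r[0],1),np.round(r[1],1),round(a,1))
roi=hsv[115:190,130:220]
for u in [(150,178),(200,170),(200,130),(150,150),(240,200)]: print(u,hsv[u[1],u[0]])
big=cv2.resize(im['pixels'][105:195,125:225],None,fx=7,fy=6,interpolation=cv2.INTER_CUBIC)
cv2.imwrite('pics/c0.png',big[:,:,::-1])
E
```

```text
plate [464. 289.] [ 206.3 -661.6] [ 72.7 155.9] -80.3
plate [363. 209.] [ 452.4 -363.2] [ 54.9 101.6] -1.4
plate [274. 209.] [458.1 -98.2] [ 55.9 106.9] -9.1
plate [362. 164.] [ 588.8 -367.3] [ 55. 106.] -17.0
plate [274. 155.] [ 619.9 -100.7] [ 55.4 106.5] -4.1
(150, 178) [ 70  15 100]
(200, 170) [120   4  64]
(200, 130) [75 13 79]
(150, 150) [75 11 47]
(240, 200) [ 92 209 117]
```

View pics/c0.png

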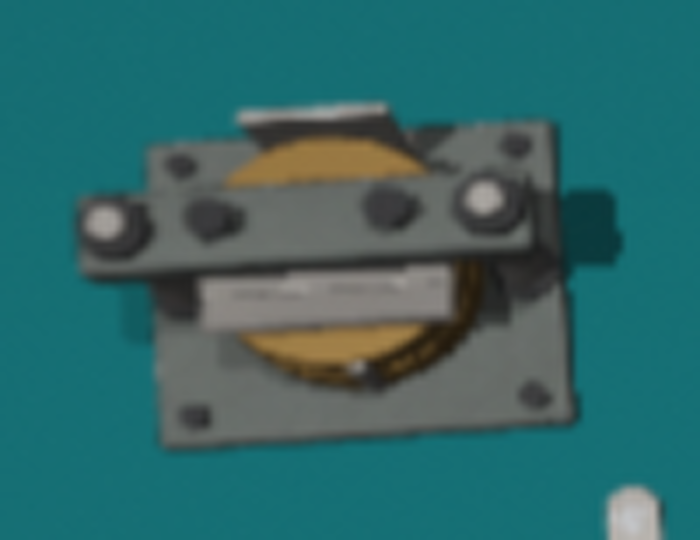

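The crop shows the clamp base corners at (150,150), (553,122), (575,422) and (162,446). The stop's top edge runs (240,113)–(385,105), the beam's front top edge runs (80,275)–(530,245), and the foot lip shows as light grey.

```bash
cat >> h.py <<'E'
def move(tgt,yaw):
    """shift in tool axes (mm) and turn to bring TCP to tgt with tool x at world yaw (turn first)"""
    s=ctrl.get_state();M=R.from_rotvec(s['tool_rot']).as_matrix();p=s['position']
    cur=np.arctan2(M[1,0],M[0,0]);c,sn=np.cos(yaw),np.sin(yaw)
    d=np.array(tgt)-p
    print('t',round(s['time'],2),'pos',np.round(p,4),'yaw',round(cur,3),'| shift BEFORE turn',np.round(1000*M.T@d,1),'AFTER turn',np.round(1000*np.array([c*d[0]+sn*d[1],sn*d[0]-c*d[1],-d[2]]),1),'turn',round(cur-yaw,3))
E
python3 - <<'E'
from h import *
im=np.load('top0.npy',allow_pickle=True).item()
f=lambda x,y:((x+.5)/7-.5+125,(y+.5)/6-.5+105)
P=np.array([onz(im,f(*q),.012)[:2]*1000 for q in[(150,150),(553,122),(575,422),(162,446)]])
print(P.round(1),P.mean(0));TL,TR,BR,BL=P
print('yaw deg',[np.degrees(np.arctan2(*(v[::-1]))) for v in((TL-BL),(TR-BR))],[np.degrees(np.arctan2(-v[0],v[1])) for v in((TL-TR),(BL-BR))],np.linalg.norm(TL-TR),np.linalg.norm(TL-BL))
S=np.array([onz(im,f(*q),.1)[:2]*1000 for q in[(240,115),(385,106)]]);print('stop',S,S.mean(0))
B=np.array([onz(im,f(*q),.13)[:2]*1000 for q in[(80,268),(530,243)]]);print('beam',B,B.mean(0))
C=onz(im,f(336,363),.068);print('flask top front ~(z68)',C)
for z in(.06,.076):print(onz(im,f(336,363),z))
move([.458-.035*np.cos(np.radians(-9.1)),-.098+.035*np.sin(np.radians(9.1)),.12],np.radians(-9.1))
E
```

```text
[[705.3 281.9]
 [716.6 108.6]
 [563.1 100.1]
 [554.5 274.7]] [634.87661278 191.32782669]
yaw deg [np.float64(2.7352518496133142), np.float64(3.1535647865539835)] [np.float64(3.716155820600936), np.float64(2.805259545505678)] 173.73740217282383 150.93560964972903
stop [[695.02720762 224.2265878 ]
 [698.26152643 166.5049639 ]] [696.64436703 195.36577585]
beam [[615.94142302 278.32923458]
 [624.07303598 105.6758009 ]] [620.0072295  192.00251774]
flask top front ~(z68) [0.58333638 0.19119254 0.068     ]
[0.58497196 0.1926473  0.06      ]
[0.58170081 0.18973779 0.076     ]
t 0.1 pos [ 0.2377 -0.6044  0.2216] yaw 0.375 | shift BEFORE turn [ 360.3 -408.3  102.2] AFTER turn [ 102.4 -534.9  101.6] turn 0.534
```

```bash
python3 -m crank '[[[0,0,0,0.112,-1],[0,0,0,0.112,-1],[0,0,0,0.112,-1],[0,0,0,0.112,-1],[22,-38,0,0,-1],[22,-38,0,0,-1],[22,-38,0,0,-1],[22,-38,0,0,-1],[22,-38,0,0,-1],[22,-38,0,0,-1]]]' 50; python3 -m crank '[[[22,-38,7,0,-1],[22,-38,7,0,-1],[22,-38,7,0,-1],[22,-38,7,0,-1],[22,-38,7,0,-1],[22,-38,7,0,-1],[22,-38,7,0,-1],[22,-36,7,0,-1],[0,0,0,0,-1]]]'; cat > plate.py <<'E'
from h import *
import sys
im=shot('wrist');save(im,f'pics/{sys.argv[1]}.png')
ex=np.array([float(v) for v in sys.argv[2:4]])
hsv=cv2.cvtColor(im['pixels'],cv2.COLOR_RGB2HSV)
m=cv2.inRange(hsv,(0,0,140),(179,45,255))
for c in cv2.findContours(m,cv2.RETR_EXTERNAL,cv2.CHAIN_APPROX_NONE)[0]:
    if cv2.contourArea(c)>1500:
        p=np.array([onz(im,q[0],.008)[:2] for q in c],np.float32);r=cv2.minAreaRect(p*1000)
        b=cv2.boxPoints(r);e=b[1]-b[0] if np.linalg.norm(b[1]-b[0])>np.linalg.norm(b[2]-b[1]) else b[2]-b[1]
        a=np.arctan2(e[1],e[0]);a=(a+np.pi/2)%np.pi-np.pi/2
        bb=cv2.boundingRect(c);print('plate',bb,np.round(r[0],1),np.round(r[1],1),round(a,3))
        if np.linalg.norm(np.array(r[0])-ex)<30:
            t=np.array(r[0])/1000-.035*np.array([np.cos(a),np.sin(a)]);move([t[0],t[1],.0015],a)
E
python3 plate.py w1 620 -101
```

```text
time: 0.93
position: [0.3793, -0.3963, 0.2222]
tool_rot: [-3.139, 0.115, 0.001]
ft_force: [0.1, -0.0, 0.1]
grip_width: 0.997
grip_force: 0.0
time: 1.68
position: [0.5678, -0.1159, 0.1682]
tool_rot: [-3.133, 0.095, -0.0]
ft_force: [-0.6, 2.0, -0.6]
grip_width: 1.001
grip_force: 0.0
plate (222, 218, 51, 51) [ 483.1 -102.8] [56.  68.9] -0.157
plate (439, 85, 73, 107) [ 594.4 -367.5] [ 56.5 108.1] -0.291
plate (210, 71, 54, 82) [ 637.7 -102.9] [54.5 83.4] -0.05
t 1.73 pos [ 0.5661 -0.1204  0.1685] yaw -0.064 | shift BEFORE turn [ 35.7 -21.  167.1] AFTER turn [ 35.7 -21.1 167. ] turn -0.014
```

View pics/w1.png

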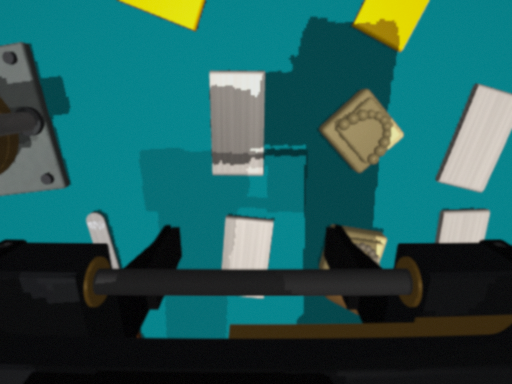

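The wrist view shows plate B at about u 209–265, v 71–175, with a gripper shadow across it. I'll lower the brightness threshold in the shade.

```bash
sed -i 's/(0,0,140)/(0,0,60)/' plate.py; python3 plate.py w2 620 -101; python3 - <<'E'
from h import *
im=shot('wrist')
for uv in[(237,71),(237,175),(209,123),(265,123)]:print(onz(im,uv,.008))
for uv in[(27,43),(66,186)]:print('base',onz(im,uv,.012))
E
```

```text
plate (218, 214, 51, 57) [ 482.3 -102.6] [55.9 74.4] -0.16
plate (432, 207, 53, 37) [ 489.8 -363. ] [61.  48.3] 1.541
plate (0, 121, 61, 73) [603.9 141.7] [74.7 76.9] -1.512
plate (432, 82, 80, 108) [ 594.9 -365.8] [ 60.2 108.4] -0.29
plate (204, 69, 56, 105) [ 625.2 -102.1] [ 56.4 108.5] -0.066
t 1.78 pos [ 0.5649 -0.1243  0.1688] yaw -0.068 | shift BEFORE turn [ 23.9 -26.  167.3] AFTER turn [ 23.7 -26.1 167.3] turn -0.003
[ 0.67585009 -0.1160863   0.008     ]
[ 0.567411   -0.10715859  0.008     ]
[ 0.62623255 -0.08217313  0.008     ]
[ 0.62217008 -0.14149969  0.008     ]
base [0.71900586 0.09147412 0.012     ]
base [0.56897653 0.08752321 0.012     ]
```

```bash
python3 -m crank '[[[0,-26,40,0,-1],[8,0,40,0,-1],[8,0,20,0,-1],[0,0,0,0,-1],[0,0,0,0,-1]]]'; python3 plate.py w3 623 -102; python3 - <<'E'
from h import *
print(ctrl.get_state()['qd'])
E
```

```text
time: 2.25
position: [0.5811, -0.1074, 0.0742]
tool_rot: [3.139, -0.119, -0.004]
ft_force: [0.1, 0.8, 0.6]
grip_width: 1.002
grip_force: 0.0
plate (223, 295, 65, 44) [ 469.9 -100.6] [59.6 49.7] 1.493
plate (201, 78, 78, 140) [ 625.4 -101.9] [ 56.3 108.5] -0.061
t 2.3 pos [ 0.5823 -0.1073  0.0758] yaw -0.076 | shift BEFORE turn [ 7.5 -8.2 74.3] AFTER turn [ 7.7 -8.  74.3] turn -0.014
[-0.00251603 -0.02781109 -0.01195682 -0.02152329 -0.00303678 -0.00411302
 -0.00455691]
```

```bash
python3 -m crank '[[[7.5,-8,38,-0.014,-1],[0,0,26,0,-1],[0,0,10,0,-1],[0,0,0,0,-1],[0,0,0,0,0.3],[0,0,0,0,0.3],[0,0,0,0,0.6],[0,0,0,0,0.6],[0,0,0,0,0.6]]]' 50
```

```text
time: 3.05
position: [0.5908, -0.0982, 0.0015]
tool_rot: [3.14, -0.093, 0.001]
ft_force: [0.3, 0.4, -0.1]
grip_width: 0.705
grip_force: 0.0
```

```bash
python3 -m crank '[[[0,0,0,0,0.6],[0,0,0,0,0.6],[0,0,0,0,0.6],[0,0,0,0,0.6]]]' 50 ; python3 -m crank '[[[0,0,-5,0,0.6],[0,0,-25,0,0.6],[-20,0,-40,0,0.6],[-30,0,-40,-0.04,0.6],[-30,0,-30,-0.04,0.6],[0,0,0,-0.04,0.6],[0,0,0,0,0.6]]]'; python3 - <<'E'
from h import *
im=shot('wrist');save(im,'pics/w4.png')
move([.636-.135,.192-.135*.053,.13],.053)
E
```

```text
time: 3.38
position: [0.5906, -0.0983, 0.0013]
tool_rot: [3.14, -0.093, 0.0]
ft_force: [-0.4, -0.8, 4.6]
grip_width: 0.633
grip_force: 49.9
time: 3.97
position: [0.5177, -0.095, 0.1332]
tool_rot: [3.138, 0.096, 0.006]
ft_force: [0.1, 0.6, -1.4]
grip_width: 0.629
grip_force: 49.9
t 4.02 pos [ 0.5174 -0.0949  0.1316] yaw 0.06 | shift BEFORE turn [   0.3 -280.2    1.3] AFTER turn [  -1.6 -280.2    1.6] turn 0.007
```

View pics/w4.png

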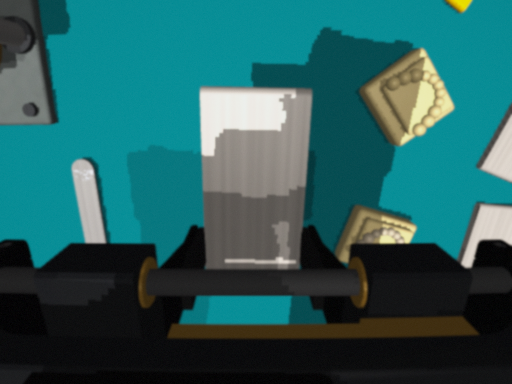

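The wrist view shows the plate held straight, its nose at v≈88 and u 201–312. I'll move in front of the clamp and look.

```bash
python3 -m crank '[[[-5,-38,-4,0,0.6],[-5,-38,-4,0,0.6],[-5,-38,-4,0,0.6],[-5,-38,-4,0,0.6],[-5,-38,-4,0,0.6],[-5,-38,-4,0,0.6],[-5,-38,-4,0,0.6],[0,-14,0,0,0.6],[0,0,0,0,0.6],[0,0,0,0,0.6]]]'; python3 - <<'E'
from h import *
im=shot('wrist');save(im,'pics/w5.png');np.save('w5.npy',im,allow_pickle=True)
move([.636-.135,.192-.135*.053,.13],.053)
E
```

```text
time: 4.85
position: [0.4648, 0.1835, 0.1575]
tool_rot: [-3.14, -0.099, 0.005]
ft_force: [0.6, 0.0, -1.5]
grip_width: 0.631
grip_force: 49.9
t 4.9 pos [0.4652 0.1819 0.1575] yaw 0.06 | shift BEFORE turn [36.  -0.7 27.4] AFTER turn [35.9 -1.  27.5] turn 0.007
```

View pics/w5.png

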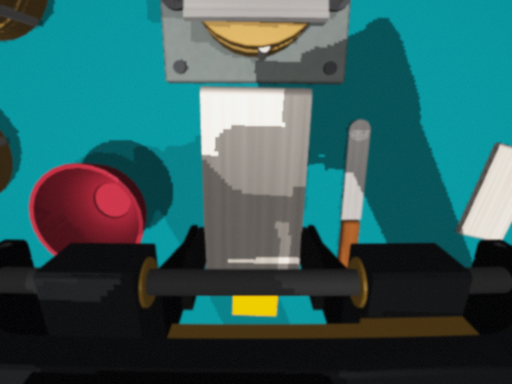

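The base's front corners are at (168,82) and (344,81), and the plate nose is centred at u≈256, so it is well aligned.

```bash
python3 - <<'E'
from h import *
im=np.load('w5.npy',allow_pickle=True).item()
a,b=[onz(im,q,.012) for q in((168,82),(344,81))]
print(a,b,(a+b)/2,'yaw',np.arctan2(-(b-a)[0]*-1,(a-b)[1]) ,np.linalg.norm(a-b))
y=.053;m=(a+b)/2;o=m[:2]+.078*np.array([np.cos(y),np.sin(y)]);print('origin',o)
# side view of foot lip outer edge ends & flask front edge
for z in(.06,.068,.076):print(z,onz(im,(256,50),z),onz(im,(256,20),.088))
# plate nose in tool frame
for q in((201,89),(312,89)):print(onz(im,q,.1575+.006))
move([.645-.135,.192-.135*.053,.13],.053)
E
```

```text
[0.55826479 0.27193725 0.012     ] [0.57022065 0.10048015 0.012     ] [0.56424272 0.1862087  0.012     ] yaw 0.06961820270196539 0.1718734468514249
origin [0.64213319 0.19034076]
0.06 [0.58551473 0.18817868 0.06      ] [0.60101042 0.18953492 0.088     ]
0.068 [0.58439944 0.18819459 0.068     ] [0.60101042 0.18953492 0.088     ]
0.076 [0.58328415 0.1882105  0.076     ] [0.60101042 0.18953492 0.088     ]
[0.55152205 0.21445514 0.1635    ]
[0.5550633  0.15941036 0.1635    ]
t 4.9 pos [0.4652 0.1819 0.1575] yaw 0.06 | shift BEFORE turn [45.  -0.2 27.3] AFTER turn [44.9 -0.5 27.5] turn 0.007
```

```bash
python3 -m crank '[[[20,0,36,0,0.6],[20,0,28,0,0.6],[0,0,8,0,0.6],[0,0,0,0,0.6],[0,0,0,0,0.6]]]';python3 -m crank '[[[0,0,3,0,0.6],[0,0,3,0,0.6],[0,0,2,0,0.6],[0,0,0,0,0.6]]]'; python3 -c "
from h import *
print(ctrl.get_state()['ft_force'],ctrl.get_state()['position'])"
```

```text
time: 5.32
position: [0.5048, 0.1838, 0.0861]
tool_rot: [3.14, 0.092, -0.005]
ft_force: [-0.3, -0.0, -0.8]
grip_width: 0.632
grip_force: 49.9
time: 5.65
position: [0.5054, 0.1849, 0.0793]
tool_rot: [3.14, 0.096, 0.001]
ft_force: [0.0, 0.2, -1.2]
grip_width: 0.632
grip_force: 49.9
[ 0.02647612  0.2224503  -1.22624308] [0.50535207 0.18486522 0.07933175]
```

```bash
python3 -m crank '[[[0,0,2,0,0.6],[0,0,2,0,0.6],[0,0,0,0,0.6]]]';python3 -m crank '[[[0,0,2.5,0,0.6],[0,0,2.5,0,0.6],[0,0,0,0,0.6]]]'
```

```text
time: 5.9
position: [0.5057, 0.1852, 0.0752]
tool_rot: [3.14, 0.096, 0.001]
ft_force: [-0.6, -1.0, 1.2]
grip_width: 0.629
grip_force: 49.9
time: 6.15
position: [0.5059, 0.1849, 0.0699]
tool_rot: [3.14, 0.095, 0.002]
ft_force: [-0.1, -0.1, 2.6]
grip_width: 0.632
grip_force: 50.0
```

```bash
python3 - <<'E'
from h import *
im=shot('wrist');s=shot('side')
c=cv2.resize(s['pixels'][130:270,100:260],None,fx=4,fy=4,interpolation=cv2.INTER_CUBIC)[:384*1+176,:]
w=cv2.resize(im['pixels'],(512,384))[0:300,150:310]
o=np.zeros((560,800,3),np.uint8);o[:c.shape[0],:640]=c;o[:300,640:]=w
cv2.imwrite('pics/cmp.png',o[:,:,::-1]);print(ctrl.get_state()['ft_force'])
E
```

```text
[-0.76420463 -0.5611567   3.48320098]
```

View pics/cmp.png

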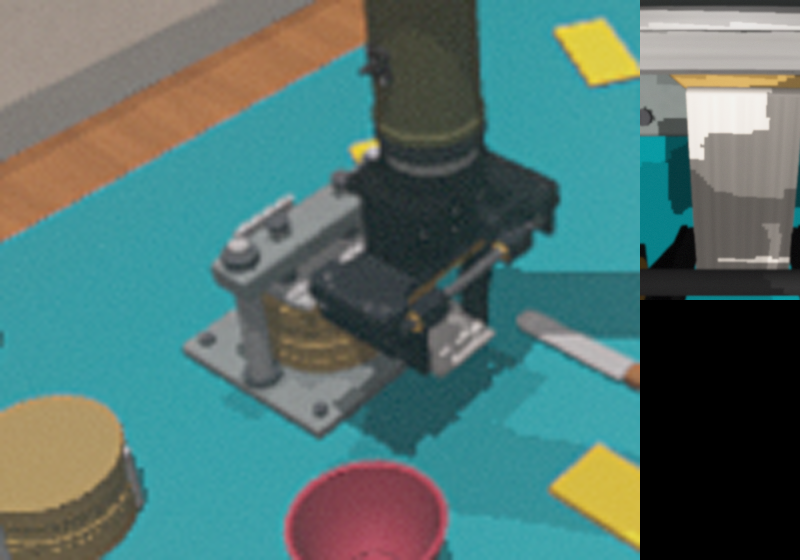

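The side view shows the plate's near end in the gripper and its nose by the flask. In the wrist view the nose lies over the flask's front edge at v≈88. I'll compare the nose width numerically with the earlier picture.

```bash
python3 - <<'E'
from h import *
def w(p):
    h=cv2.cvtColor(p,cv2.COLOR_RGB2HSV);r=[]
    for v in(96,110,150,200):
        g=p[v].astype(int).sum(1);d=np.abs(np.diff(g));L=[i for i in range(180,225)];Rr=[i for i in range(285,335)]
        row=h[v];mk=(row[:,1]<40)&(row[:,2]>60);i=256
        l=i
        while mk[l]:l-=1
        k=i
        while mk[k]:k+=1
        r.append((v,l,k,k-l))
    return r
print(w(np.load('w5.npy',allow_pickle=True).item()['pixels']))
im=shot('wrist');np.save('w6.npy',im,allow_pickle=True);print(w(im['pixels']));s=ctrl.get_state();print(s['position'],s['ft_force'],s['torque'])
E
```

```text
[(96, 199, 312, 113), (110, 200, 311, 111), (150, 201, 308, 107), (200, 203, 304, 101)]
[(96, 132, 375, 243), (110, 134, 349, 215), (150, 198, 310, 112), (200, 201, 305, 104)]
[0.50591706 0.18491294 0.07012015] [ 0.30556572 -0.99119835  2.25166461] [-0.2084243  -0.22505682 -0.0993826 ]
```

```bash
cat > tilt.py <<'E'
from h import *
def tilt(im,rows=range(100,226,5)):
    h=cv2.cvtColor(im['pixels'],cv2.COLOR_RGB2HSV);P=[]
    for v in rows:
        mk=(h[v,:,1]<40)&(h[v,:,2]>60)
        if not mk[256]:continue
        l=k=256
        while mk[l]:l-=1
        while mk[k]:k+=1
        if k-l>125:continue
        x0,x1=[(u-im['cx'])/im['fx'] for u in(l+.5,k-.5)];Z=.056/(x1-x0)
        p=np.array([(x0+x1)/2*Z,(v-im['cy'])/im['fy']*Z,Z,1]);P.append((im['T_tool_cam']@p)[:3])
    P=np.array(P);f=np.polyfit(P[:,0],P[:,2],1)
    print('n',len(P),'x range',P[:,0].min().round(3),P[:,0].max().round(3),'slope deg(+=nose down)',np.degrees(np.arctan(f[0])).round(2),'z at 0,80mm',np.polyval(f,[0,.08]).round(4))
if __name__=='__main__':
    import sys
    for f in sys.argv[1:]:
        tilt(np.load(f,allow_pickle=True).item())
    if len(sys.argv)<2: tilt(shot('wrist'))
E
python3 tilt.py w5.npy w6.npy
```

```text
n 26 x range 0.014 0.083 slope deg(+=nose down) -3.07 z at 0,80mm [-0.0019 -0.0062]
n 19 x range 0.015 0.067 slope deg(+=nose down) -9.59 z at 0,80mm [-0.0024 -0.0159]
```

The plate tilted nose-up about 6.5° after contact, so the flask top is near 76 mm. I'll back off a little, raise to level, let it drop flat under light grip, and regrip.

```bash
python3 -m crank '[[[-4,0,0,0,0.6],[-1,0,-4,0,0.6],[0,0,-4,0,0.6],[0,0,0,0,0.6]]]'; python3 -m crank '[[[0,0,0,0,0.6],[0,0,0,0,0.6],[0,0,0,0,0.6]]]' 3;python3 tilt.py; python3 -m crank '[[[0,0,0,0,0.6],[0,0,0,0,0.6]]]' 50; python3 -c "
from h import *
s=ctrl.get_state();print(s['position'],s['ft_force'],s['torque'])"
```

```text
time: 6.63
position: [0.4999, 0.1849, 0.0782]
tool_rot: [3.14, 0.096, -0.001]
ft_force: [-0.1, -0.3, -1.0]
grip_width: 0.633
grip_force: 50.0
time: 6.88
position: [0.5001, 0.1847, 0.0777]
tool_rot: [3.14, 0.096, -0.001]
ft_force: [-0.8, 0.5, -1.3]
grip_width: 0.646
grip_force: 3.0
n 20 x range 0.013 0.068 slope deg(+=nose down) -4.86 z at 0,80mm [-0.0016 -0.0084]
time: 7.1
position: [0.5003, 0.1847, 0.0778]
tool_rot: [3.14, 0.096, -0.001]
ft_force: [-1.1, -0.1, -0.4]
grip_width: 0.635
grip_force: 50.0
[0.50026867 0.18468484 0.0777671 ] [-1.07700762 -0.11477745 -0.43977345] [0.04659499 0.12003188 0.00826863]
```

```bash
python3 -m crank '[[[5,0.5,0,0,0.6],[5,0.5,0,0,0.6],[5,0,0,0,0.6],[0,0,0,0,0.6]]]'; python3 -m crank '[[[4,0,0,0,0.6],[4,0,0,0,0.6],[4,0,0,0,0.6]]]';python3 -m crank '[[[4,0,0,0,0.6],[4,0,0,0,0.6]]]'; python3 tilt.py
```

```text
time: 7.43
position: [0.5171, 0.1844, 0.078]
tool_rot: [-3.14, -0.094, -0.002]
ft_force: [-0.1, 0.3, -0.7]
grip_width: 0.635
grip_force: 50.0
time: 7.68
position: [0.5251, 0.1852, 0.0772]
tool_rot: [3.139, 0.095, -0.009]
ft_force: [-9.5, -1.6, 1.8]
grip_width: 0.634
grip_force: 50.0
time: 7.85
position: [0.5308, 0.1858, 0.0768]
tool_rot: [3.138, 0.096, -0.016]
ft_force: [-12.7, -1.4, 6.1]
grip_width: 0.637
grip_force: 50.0
n 15 x range 0.014 0.068 slope deg(+=nose down) -4.4 z at 0,80mm [-0.0031 -0.0093]
```

```bash
python3 -m crank '[[[4,0,0,0,0.6],[4,0,0,0,0.6],[4,0,0,0,0.6],[4,0,0,0,0.6]]]'; python3 tilt.py; python3 -m crank '[[[5,0,0,0,0.6],[5,0,0,0,0.6],[5,0,0,0,0.6],[0,0,0,0,0.6]]]'; python3 -c "
from h import *
move([.640-.066,.191-.066*.058,.0773],.058)"
```

```text
time: 8.23
position: [0.5484, 0.1873, 0.0774]
tool_rot: [3.139, 0.097, -0.011]
ft_force: [-8.3, -1.3, 4.7]
grip_width: 0.636
grip_force: 50.0
n 13 x range 0.015 0.05 slope deg(+=nose down) -11.84 z at 0,80mm [ 0.0001 -0.0167]
time: 8.62
position: [0.5644, 0.1885, 0.0775]
tool_rot: [-3.14, -0.096, 0.008]
ft_force: [-6.7, -1.2, 3.8]
grip_width: 0.634
grip_force: 50.0
t 8.62 pos [0.5644 0.1885 0.0775] yaw 0.061 | shift BEFORE turn [9.5 1.9 0.1] AFTER turn [9.5 1.9 0.2] turn 0.003
```

```bash
python3 -m crank '[[[5,1,0,0,0.6],[5,0.5,0,0,0.6],[0,0,0,0,0.6]]]';python3 -m crank '[[[0,0,0,0,0],[0,0,0,0,0],[0,0,0,0,0],[0,0,0,0,0],[0,0,-2,0,0],[-10,0,0,0,0],[-25,0,-5,0,0],[-25,0,-10,0,0.5],[0,0,0,0,0.5],[0,0,0,0,0.5]]]'; python3 - <<'E'
from h import *
im=shot('wrist');save(im,'pics/w7.png');np.save('w7.npy',im,allow_pickle=True)
move([.640-.1,.191-.1*.058,.0785],.058)
E
```

```text
time: 8.87
position: [0.5745, 0.1881, 0.0775]
tool_rot: [-3.139, -0.097, 0.008]
ft_force: [-5.3, 0.1, 2.9]
grip_width: 0.627
grip_force: 50.0
time: 9.7
position: [0.5136, 0.1826, 0.0948]
tool_rot: [3.138, 0.097, -0.005]
ft_force: [-3.2, 0.1, -3.2]
grip_width: 0.634
grip_force: 50.0
t 9.75 pos [0.5146 0.1825 0.0946] yaw 0.061 | shift BEFORE turn [25.5 -1.2 16.1] AFTER turn [25.5 -1.3 16.1] turn 0.003
```

View pics/w7.png

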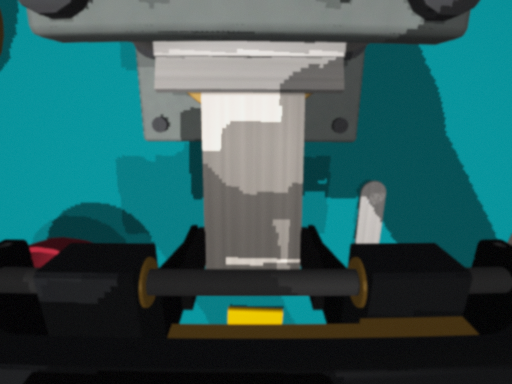

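In the picture the plate is still gripped: closure 0 is narrower than the plate, so it came back out with the tool, nose at v≈93. I'll back off, lower, re-level and push in again.

```bash
python3 -m crank '[[[-8,-1,0,0,0.5],[-8,0,0,0,0.5],[0,0,8,0,0.5],[0,0,7,0,0.5],[0,0,0,0,0.5],[0,0,0,0,0.5]]]'; python3 tilt.py; python3 -m crank '[[[0,0,0,0,0.5],[0,0,0,0,0.5],[0,0,0,0,0.5]]]' 3;python3 tilt.py; python3 -m crank '[[[0,0,0,0,0.6],[0,0,0,0,0.6]]]' 50; python3 -c "
from h import *
move([.640-.1,.191-.1*.058,.0773],.058)"
```

```text
time: 10.25
position: [0.5008, 0.1833, 0.0798]
tool_rot: [-3.14, -0.095, 0.0]
ft_force: [-2.3, -0.5, 2.5]
grip_width: 0.634
grip_force: 50.0
n 20 x range 0.013 0.068 slope deg(+=nose down) -3.09 z at 0,80mm [-0.002  -0.0063]
time: 10.55
position: [0.5008, 0.1831, 0.0798]
tool_rot: [-3.14, -0.095, -0.0]
ft_force: [0.2, 0.1, -0.0]
grip_width: 0.641
grip_force: 3.0
n 20 x range 0.013 0.068 slope deg(+=nose down) -3.52 z at 0,80mm [-0.0016 -0.0065]
time: 10.77
position: [0.5006, 0.1831, 0.0799]
tool_rot: [3.14, 0.095, 0.0]
ft_force: [-0.6, -0.8, -0.8]
grip_width: 0.633
grip_force: 50.0
t 10.77 pos [0.5006 0.1831 0.0799] yaw 0.061 | shift BEFORE turn [39.5  0.3  2.6] AFTER turn [39.5  0.2  2.6] turn 0.003
```

```bash
python3 -m crank '[[[5,0,1.5,0,0.6],[5,0,0.5,0,0.6],[5,0,0,0,0.6],[5,0,0,0,0.6],[4,0,0,0,0.6],[4,0,0,0,0.6],[4,0,0,0,0.6]]]'; python3 -m crank '[[[5,0,0,0,0.6],[5,0,0,0,0.6],[5,0,0,0,0.6],[5,0,0,0,0.6],[5,0,0,0,0.6],[5,0,0,0,0.6],[5,0,0,0,0.6],[5,0,0,0,0.6],[5,0,0,0,0.6],[0,0,0,0,0.6]]]';python3 -c "
from h import *
move([.640-.064,.191-.064*.058,.0773],.058)"
```

```text
time: 11.35
position: [0.5283, 0.1851, 0.077]
tool_rot: [3.138, 0.096, -0.016]
ft_force: [-13.3, -1.3, 8.3]
grip_width: 0.636
grip_force: 50.0
time: 12.18
position: [0.5752, 0.1887, 0.0777]
tool_rot: [3.14, 0.097, -0.009]
ft_force: [-6.6, -0.3, 6.9]
grip_width: 0.636
grip_force: 50.0
t 12.18 pos [0.5752 0.1887 0.0777] yaw 0.062 | shift BEFORE turn [0.7 1.5 0.4] AFTER turn [0.7 1.5 0.4] turn 0.004
```

Now I'll open fully to release, back off in the clear, and look.

```bash
python3 -m crank '[[[0,0,0,0,-0.7],[0,0,0,0,-0.7],[0,0,0,0,-0.7],[0,0,0,0,-0.7],[0,0,0,0,-0.7]]]'; python3 -m crank '[[[-15,0,0,0,-0.7],[-25,0,0,0,-0.7],[-25,0,-15,0,0.5],[0,0,0,0,0.5],[0,0,0,0,0.5],[0,0,0,0,0.5],[0,0,0,0,0.5]]]'; python3 - <<'E'
from h import *
im=shot('wrist');save(im,'pics/w8.png');np.save('w8.npy',im,allow_pickle=True)
move([.640-.105,.191-.105*.058,.079],.058)
E
```

```text
time: 12.6
position: [0.5777, 0.1876, 0.0778]
tool_rot: [3.14, 0.095, 0.0]
ft_force: [-0.1, 0.6, -0.5]
grip_width: 0.835
grip_force: 0.0
time: 13.18
position: [0.5134, 0.1836, 0.0928]
tool_rot: [-3.14, -0.094, -0.001]
ft_force: [0.2, 0.1, -0.3]
grip_width: 0.555
grip_force: 0.0
t 13.23 pos [0.5132 0.1837 0.0926] yaw 0.06 | shift BEFORE turn [21.8  0.1 13.6] AFTER turn [21.8  0.  13.6] turn 0.002
```

View pics/w8.png

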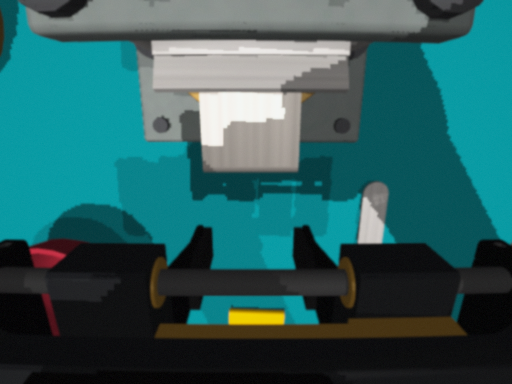

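The plate lies under the lip, near end at v≈170 and centred at u≈250 against the lip centre at 251. Now I'll push it home with the nearly closed fingers.

```bash
python3 - <<'E'
from h import *
im=np.load('w8.npy',allow_pickle=True).item()
print(onz(im,(250,170),.08),onz(im,(203,170),.082),onz(im,(299,170),.082))
E
python3 -m crank '[[[0,0,7,0,0.5],[0,0,7,0,0.5],[0,0,0,0,0.5],[0,0,0,0,0.5]]]'; python3 -m crank '[[[5,0,0,0,0.5],[5,0,0,0,0.5],[5,0,0,0,0.5],[5,0,0,0,0.5],[5,0,0,0,0.5]]]'; python3 -m crank '[[[4,0,0,0,0.5],[4,0,0,0,0.5],[4,0,0,0,0.5],[4,0,0,0,0.5]]]'
```

```text
[0.5559079  0.18745379 0.08      ] [0.55469757 0.21538769 0.082     ] [0.55817101 0.15836357 0.082     ]
time: 13.57
position: [0.5118, 0.1838, 0.0777]
tool_rot: [3.14, 0.096, -0.004]
ft_force: [-0.3, -0.5, 0.5]
grip_width: 0.274
grip_force: 0.0
time: 13.98
position: [0.5383, 0.1855, 0.0791]
tool_rot: [-3.14, -0.095, -0.001]
ft_force: [-0.9, -0.6, 0.1]
grip_width: 0.251
grip_force: 0.0
time: 14.32
position: [0.5496, 0.1866, 0.0784]
tool_rot: [3.138, 0.097, -0.014]
ft_force: [-10.6, -1.0, 7.0]
grip_width: 0.251
grip_force: 5.1
```

```bash
python3 -m crank '[[[4,0,0,0,0.5],[4,0,0,0,0.5],[4,0,0,0,0.5],[4,0,0,0,0.5]]]'; python3 -m crank '[[[3,0,0,0,0.5],[3,0,0,0,0.5]]]'; python3 -m crank '[[[2,0,0,0,0.5],[0,0,0,0,0.5]]]'; python3 -m crank '[[[2,0,0,0,0.5],[0,0,0,0,0.5]]]'
```

```text
time: 14.65
position: [0.5655, 0.1879, 0.0784]
tool_rot: [3.139, 0.097, -0.013]
ft_force: [-10.7, -1.2, 6.7]
grip_width: 0.25
grip_force: 5.0
time: 14.82
position: [0.5715, 0.1883, 0.0784]
tool_rot: [3.139, 0.097, -0.013]
ft_force: [-10.4, -0.4, 6.5]
grip_width: 0.246
grip_force: 5.0
time: 14.98
position: [0.5739, 0.1884, 0.0784]
tool_rot: [3.139, 0.097, -0.012]
ft_force: [-7.8, 0.2, 5.5]
grip_width: 0.247
grip_force: 4.3
time: 15.15
position: [0.5757, 0.1886, 0.0784]
tool_rot: [3.139, 0.097, -0.012]
ft_force: [-8.6, -0.1, 5.7]
grip_width: 0.249
grip_force: 4.5
```

```bash
python3 -m crank '[[[2,0,0,0,0.5],[0,0,0,0,0.5]]]'; python3 -m crank '[[[2,0,0,0,0.5],[0,0,0,0,0.5]]]'; python3 -m crank '[[[2,0,0,0,0.5],[0,0,0,0,0.5]]]'
```

```text
time: 15.32
position: [0.5762, 0.1886, 0.0782]
tool_rot: [3.138, 0.098, -0.017]
ft_force: [-12.5, -1.4, 8.7]
grip_width: 0.242
grip_force: 6.3
time: 15.48
position: [0.5764, 0.1887, 0.0781]
tool_rot: [3.137, 0.098, -0.023]
ft_force: [-17.6, -2.2, 11.6]
grip_width: 0.253
grip_force: 8.6
time: 15.65
position: [0.5766, 0.1887, 0.0781]
tool_rot: [3.136, 0.099, -0.029]
ft_force: [-21.2, -3.2, 15.7]
grip_width: 0.248
grip_force: 11.0
```

The force rises while the tool stays put, at the x where the stop is expected. I'll back off and check.

```bash
python3 -m crank '[[[-10,0,0,0,0.5],[-25,0,0,0,0.5],[-30,0,-15,0,0.5],[0,0,0,0,0.5],[0,0,0,0,0.5],[0,0,0,0,0.5]]]'; python3 - <<'E'
from h import *
im=shot('wrist');save(im,'pics/w9.png');np.save('w9.npy',im,allow_pickle=True);print(ctrl.get_state()['position'])
E
```

```text
time: 16.15
position: [0.5216, 0.1842, 0.0944]
tool_rot: [3.14, 0.095, 0.003]
ft_force: [0.8, 0.1, -0.1]
grip_width: 0.251
grip_force: 0.0
[0.52160913 0.18413292 0.09403532]
```

View pics/w9.png

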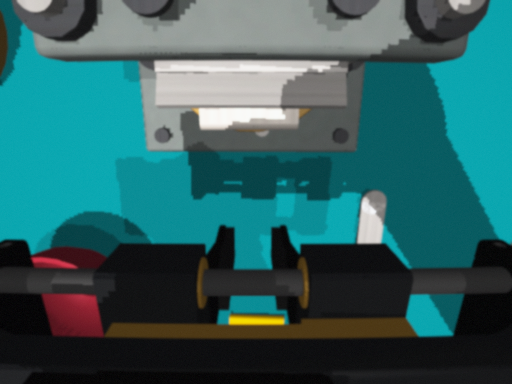

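The near end is at v≈130, u 199–299. It is square and about 2 px off centre. I'll check its depth against the base's front edge at v≈151 and the lip's front edge at v≈106.

```bash
python3 - <<'E'
from h import *
im=np.load('w9.npy',allow_pickle=True).item()
e=onz(im,(249,130),.081);b=onz(im,(252,151),.012);l=onz(im,(251,106),.0915)
print('near end',e,'base front',b,'lip',l,'plate end minus base front (want 25)',(e-b)*1000,'lip-end (want 12)',(l-e)*1000)
E
```

```text
near end [0.58766712 0.19000906 0.081     ] base front [0.56374903 0.18686053 0.012     ] lip [0.60144173 0.18963121 0.0915    ] plate end minus base front (want 25) [23.9180898   3.14853101 69.        ] lip-end (want 12) [13.77461332 -0.37785131 10.5       ]
```

```bash
python3 -m crank '[[[-30,0,-10,0,0.5],[0,0,0,0,0.5],[0,0,0,0,0.5]]]'; python3 -c "
from bench import job
print(job.close_job())"
```

```text
time: 16.45
position: [0.4907, 0.1827, 0.1039]
tool_rot: [3.14, 0.096, 0.001]
ft_force: [0.1, -0.4, 0.3]
grip_width: 0.252
grip_force: 0.0
the job is handed in; nothing more can be done
None
```

I handed the job in at 16.5 s without a verdict coming back: one plate filled the gap, going in against the spring at about 7–13 N, and it sits square within about 2 mm of the back stop, with the other three plates left on the bench.

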